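Slide the embossing die plate home under the press's sprung clips

TASK

Load the embossing press: lay the grooved die plate, die upwards and groove end first, on the drawn-out bed and slide it in under the two sprung clips, until both clips have ridden up over its front edge and snapped down into its groove and it rests against the back gauge. Feel your way in with a light hand - do not ram the plate into the clips or the gauge or lever the clips up - then let go of it, and leave the mallet, the thread spool and the jar where they are.

Things in the scene. Friction and masses are not known exactly. Their poses are not given: they have to be found in the camera images.
- press: Bolted-down cast-iron C-frame press; its flat steel bed, 130 mm wide, top 70 mm above the bench, is drawn out at the front and does not move (friction about 0.2). x: the way the plate slides in; z up. Origin at bench height on the bed's centre line, 205 mm behind the bed's front edge.
- bed_front (a point): Middle of the front edge of the bed, on its top face; axes as the press's: x runs in along the bed's centre line, z up. From here the bed is bare for 110 mm, room to lay the plate down before it meets anything. The press's head overhangs only from 295 mm on.
- guides (a point): On the bed's top face and centre line, 134 mm behind bed_front, where two straight side guides, 5 mm high, begin: 67 mm apart, so the plate has 1.5 mm to spare on each side. In front of them flared mouths, about 82 mm apart at 22 mm nearer the front, lead the plate in. Axes as the press's.
- gauge_set: Back-gauge assembly: a steel bar across the bed, 12 mm high, that stops the plate and carries both clips. Origin: fixed point on the bed's top face and centre line, 208 mm behind bed_front, axes as the press's. The bar is clamped anew each time with its face up to 30 mm before or behind this point; where is not reported: feel for it. Over 25 N on bar and clips does damage.
- plate: Steel die plate 100 mm long (x), 64 wide (y), 6 thick, about 0.22 kg (varies), lying on the bench, die up. Origin: centre of its underside; +x points to its leading end. A groove 3 mm deep runs across its top, 20 to 37 mm from the leading end. On top in the middle a brass die 32 x 32 mm, 4 mm high; near the trailing end a wooden grip.
- grip (a point): The plate's upright wooden grip: a block 20 mm long (plate x), 14 mm wide (plate y), rising 26 mm above the plate's top face, 36 mm behind the plate's centre. This point is on its middle axis, 22 mm above the plate's underside, 10 mm below the grip's top; axes as the plate's. Pinch it across its 14 mm width.
- clip_l (a joint): Left sprung clip (looking in), rad, 0 at rest, grows as it lifts; must stay under 0.3. A 10 mm strip hinged on the gauge, 25 mm left of the centre line: nose 24 mm before the gauge face, 1.5 mm above the bed; its lip turns up to 10 mm above the bed, 47 mm before the face. About 0.12 riding on the plate, 0.04 once snapped into the groove (plate within 2 mm of the gauge).
- clip_r (a joint): Right sprung clip, like clip_l, 25 mm right of the bed's centre line. Each clip presses down with about 3 N. It takes a push of about 10 N to make both ride up onto the plate, 3 to 5 N to slide on, then it eases as they snap down, and the gauge is solid.
- mallet: Bystander: a mallet lying on the bench, head 85 x 54 mm, handle 22 mm thick, 0.2 m long. Origin on the bench, under the handle.
- spool: Bystander: a spool of thread standing on the bench, 52 mm in diameter, 60 mm high. Origin: centre of its underside.
- jar: Bystander: a lidded amber glass jar, 64 mm in diameter, 75 mm high. Origin: centre of its underside.
Not all that is in view belongs to the job. Of the things that look like the plate, the smallest one is meant.

How it is judged:
On the way:
1. both clips ride on the plate's top face, the plate lying in the bed (value of joint each of clip_l, clip_r above 0.09 rad and x of plate in the frame of bed_front above 0.09 m and z of plate in the frame of bed_front below 0.004 m), for 0.1 s.
At the end, for the whole second after the job is handed in: The plate lies flat on the bed (within 2 mm and 0.04 rad), square to it (0.08 rad), at rest and released, with both clips snapped down into its groove (clip joints between 0.015 and 0.07 rad), which happens only within about 2 mm of the back gauge (value of joint clip_l between 0.015 and 0.07 rad and value of joint clip_r between 0.015 and 0.07 rad and x of plate in the frame of bed_front above 0.12 m and z of plate in the frame of bed_front below 0.002 m and angle between plate's own z axis and vertical below 0.04 rad and angle between the x axis of plate and the x axis of bed_front, either way round below 0.08 rad and linear speed of plate below 0.01 m/s); the robot touches nothing.
It fails at once if the plate pushed against the gauge bar and its clips with more than 25 N in all (contact force between plate and gauge_set above 25 N).
It fails at once if a clip levered up beyond 0.3 rad (value of joint any of clip_l, clip_r above 0.3 rad).
It fails at once if mallet, spool or jar moved more than 30 mm (distance of any of mallet, spool, jar from where it was at the start of the episode above 0.03 m).
It also fails if it takes over 72 s, if anything falls off the work surface, if the arm or the gripper's body presses on something with over 40 N, if the wrist force passes 120 N, or if a joint passes its speed limit or range.

ROBOT

A 6-joint arm with a two-finger parallel gripper is mounted at the origin on the work surface. World frame = base frame: x ahead of the robot, y to its left, z up, the work surface at z = 0. Lengths are in m, angles in rad, forces in N, time in s.
With the tool pointing down it reaches from about 0.225 to 0.875 m from the base axis. Payload 3.4 kg.
Tool frame: the origin (TCP) lies on the centre line of the jaws, within the pads' length; the fingertips stand 11 mm ahead of it and the grasp point (between the pads) lies 8 mm behind it; z points along the fingers, y is the line along which they close (so a half turn about z gives the same grasp; the last joint's range is limited). The gripper opens to 85 mm and grips with 20 to 120 N. Pads are 22 mm wide; open, the fingers measure 114 mm over their backs; the gripper's body (76 mm by 85 mm) begins 54 mm behind the grasp point. The pads swing forward as they close: fully open they stand 13 mm farther back than shut.
Start: joints at [1.148, 0.276, 1.505, -0, 1.361, -0.121], TCP at [0.171, 0.549, 0.242] pointing down, gripper open.
Joint ranges: [-2.89, 2.89], [-0.75, 2.08], [0.22, 2.7], [-1.18, 4.32], [0.11, 2.71], [-2.7, 2.7]. Speed limits (rad/s): [2.57, 2.57, 3.14, 3.14, 3.14, 3.14].

INTERFACE

Orientations are given as a unit quaternion [w, x, y, z].
In Python, from rig import manip, eyes, job gives the robot as it stands.
- The arm moves only by the tool drive_tool, never from a script. Its argument "rows" is a list of rows, each a list of 3 entries, a list of its own where there are three numbers: the turn, a rotation vector about the world's x, y, z in rad, then the shift along the world's x, y, z in cm, then the finger opening in cm, from 0 to 8.54. A call has 1 to 8 rows; each row shifts and turns the commanded pose from where the row before left it; what a row does not reach is not made up. A row lasts 1/8 s, in which the tool goes at most 62.5 mm and 10.7 degrees, less where a joint would pass 70% of its speed; a pose out of reach is approached as far as the arm can. A call is refused whole if a number of a shift passes 6.25 or a number of a turn 0.188, either way. A call with a gripper value outside its range is refused whole. The fingers move at their own pace and stop on an object; "force" is the grip in N (left out, the last holds). Time passes only in rows, so rows that do not move let the fingers close. It gives the time, the measured TCP pose, the force, the opening and the grip force at its end, in the units of the state.
- manip.get_state(): the state, without advancing time (a new reading comes with each control period).
- eyes.get_image(name): name is "side" or "top"; returns the picture (384x512x3 uint8, red, green, blue); there is no depth.
- eyes.get_calibration(name): a dict with "camera_matrix" (3x3 intrinsics, pixels), "view" (4x4, takes a point from world to camera coordinates). Camera axes: x right, y up, looking along -z (the intrinsics and any distortion apply to the point x, -y, -z); pixel columns grow to the right and rows downward; lengths in m; the calibration is good to about 2 mm. A picture is of the moment at which its call begins. get_calibration takes no time and is no camera call.
- job.sign_off(): hands the job in; it is judged then, once.
The state is a dict: "clock": time; "qpos": joint angles; "qd": joint speeds; "effort": joint torques, N m; "position": TCP position; "ee_rot": TCP orientation; "contact_force": force on the tool from outside, world axes, zero at the start; "moment": the same for the moment, N m; "width": finger opening in m; "gripper_force": force on a finger pad.
Only numpy, scipy, OpenCV 4.12 (cv2) and the standard library are available. Lean on these libraries where they do the work, as an engineer would, in place of code of your own. Each camera call takes 0.05 s, during which the arm holds its last target. There are 200 camera calls.

## Working session

There is one attempt and no reset: what is moved stays moved. The work goes in short steps, Python scripts to look and compute and a tool call to move; the robot and the scene stay as the last step left them, time stands still between calls to the robot, and variables do not carry over. Pictures are saved under pics/ and viewed, at most 10 in all, crops included, and the job is handed in when it is done.

Besides the shell and the picture viewer there is one more tool, called in YAML: its name, and indented under it one key for each argument. drive_tool: Moves the arm, as the interface text tells. Its arguments: {"type":"object","properties":{"rows":{"type":"array"},"force":{"type":"number"}},"required":["rows"]}

```bash
mkdir -p pics; python3 - <<'E'
from rig import manip, eyes, job
import cv2
for n in("top","side"):
    im=eyes.get_image(n); cv2.imwrite(f"pics/{n}0.png",im[:,:,::-1])
    c=eyes.get_calibration(n); print(n,{k:(v.tolist() if hasattr(v,'tolist') else v) for k,v in c.items()})
print(manip.get_state())
E
```

```text
top {'camera_matrix': [[496.3823569000823, 0.0, 257.59227044914167], [0.0, 496.3823569000823, 199.841640399205], [0.0, 0.0, 1.0]], 'view': [[-0.0035237072618644265, -0.9999497484708612, 0.009385308742629802, 0.13619891418441954], [0.9899033482312767, -0.002158081070114927, 0.1417275691127268, -0.5360841140513066], [-0.14170019282852306, 0.009789955013002394, 0.989861208520267, -1.0768666642800888], [0.0, 0.0, 0.0, 1.0]]}
side {'camera_matrix': [[429.57419057698144, 0.0, 263.27990657893844], [0.0, 429.57419057698144, 190.46398560339568], [0.0, 0.0, 1.0]], 'view': [[-0.995646237786985, -0.09082561533221643, -0.020958930796841416, 0.5610134567136155], [0.04383104110729625, -0.6546325311620651, 0.7546754858744241, 0.010193047517163446], [-0.08226426329867084, 0.750471156503614, 0.6557633980637033, -1.236032583230843], [0.0, 0.0, 0.0, 1.0]]}
{'clock': 0.1, 'qpos': array([ 1.14800474e+00,  2.76581099e-01,  1.50599798e+00, -4.89825714e-05,
        1.36071570e+00, -1.20989288e-01]), 'qd': array([ 0.00035331, -0.0017035 , -0.00318905, -0.00089352, -0.0006194 ,
        0.00092291]), 'effort': array([ 8.60285800e-04, -4.17704165e+01, -2.46404278e+01, -2.31706335e-04,
        5.93707489e-03,  1.15816817e-05]), 'position': array([0.17074325, 0.54859269, 0.24150147]), 'ee_rot': array([-2.05486903e-04,  1.50323980e-01,  9.88636423e-01, -8.26231212e-04]), 'contact_force': array([0.03645678, 0.27604527, 0.25596847]), 'moment': array([ 0.0344325 , -0.06723757, -0.00654587]), 'gripper_force': 0.0, 'width': 0.085899581003137}
```

View pics/top0.png

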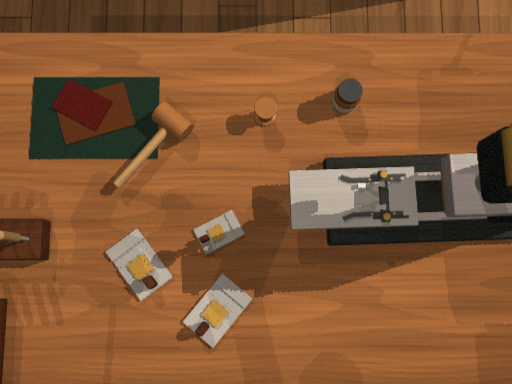

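View pics/side0.png

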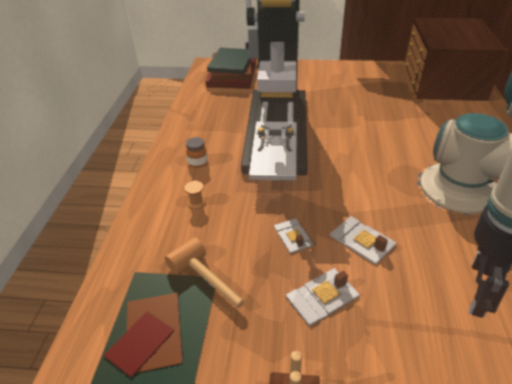

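The top view shows three grooved plates. The smallest is at about (219,233), with its grip at (205,239) and its groove end up and to the right. The bed's front edge runs from (289,171) to (292,229), and the press opens to the right (about −y). The side view shows the same small plate at (293,236) and the bed's front edge at row 177.

```bash
cat > h.py <<'E'
import numpy as np, cv2
from rig import manip, eyes, job
def ray(n,px,z):
    c=eyes.get_calibration(n);K=np.array(c["camera_matrix"]);V=np.array(c["view"])
    px=np.atleast_2d(np.asarray(px,float)); d=np.c_[px,np.ones(len(px))]@np.linalg.inv(K).T
    d=d*[1,-1,-1]@V[:3,:3]; o=-V[:3,:3].T@V[:3,3]
    return o+d*((z-o[2])/d[:,2])[:,None]
def proj(n,P):
    c=eyes.get_calibration(n);K=np.array(c["camera_matrix"]);V=np.array(c["view"])
    q=(np.atleast_2d(P)@V[:3,:3].T+V[:3,3])*[1,-1,-1]@K.T; return q[:,:2]/q[:,2:]
def blobs(im,s,v,amin=150):
    h=cv2.cvtColor(im,cv2.COLOR_RGB2HSV); m=((h[:,:,1]<s)&(h[:,:,2]>v)).astype(np.uint8)
    m=cv2.morphologyEx(m,cv2.MORPH_CLOSE,np.ones((3,3)))
    return [c for c in cv2.findContours(m,cv2.RETR_EXTERNAL,cv2.CHAIN_APPROX_NONE)[0] if cv2.contourArea(c)>amin]
E
python3 - <<'E'
from h import *
for n in("top","side"):
    im=cv2.imread(f"pics/{n}0.png")[:,:,::-1].copy()
    for c in blobs(im,70,95):
        r=cv2.minAreaRect(c); b=cv2.boxPoints(r)
        for z in (.006,.07):
            P=ray(n,b,z); print(n,z,np.round(r[0]),P[:,:2].round(3).tolist(),'L',np.linalg.norm(np.diff(P,axis=0),axis=1).round(3)) if 50<r[0][1]<330 else 0
    h=cv2.cvtColor(im,cv2.COLOR_RGB2HSV)
    # die (yellow) blobs
    m=cv2.inRange(h,(18,110,120),(32,255,255))
    for c in cv2.findContours(m,0,2)[0]:
        if cv2.contourArea(c)>40:
            M=cv2.moments(c);p=(M['m10']/M['m00'],M['m01']/M['m00']); print('die',n,np.round(p,1),ray(n,p,.010).round(4)[0,:2],cv2.contourArea(c))
a=cv2.imread("pics/top0.png")
A=cv2.resize(a[200:265,180:260],None,fx=7,fy=7,interpolation=cv2.INTER_CUBIC)[:440]
B=cv2.resize(a[150:250,280:440],None,fx=3.5,fy=3.5,interpolation=cv2.INTER_CUBIC)[:350]
cv2.imwrite("pics/a.png",A);cv2.imwrite("pics/b.png",cv2.resize(a[155:245,280:430],None,fx=5,fy=5,interpolation=cv2.INTER_CUBIC))
E
```

```text
top 0.006 [217. 310.] [[0.266, 0.305], [0.374, 0.216], [0.318, 0.147], [0.211, 0.236]] L [0.14  0.089 0.139]
top 0.07 [217. 310.] [[0.272, 0.296], [0.374, 0.212], [0.321, 0.146], [0.221, 0.231]] L [0.132 0.084 0.131]
top 0.006 [139. 264.] [[0.423, 0.483], [0.477, 0.41], [0.366, 0.326], [0.313, 0.398]] L [0.09  0.14  0.089]
top 0.07 [139. 264.] [[0.421, 0.464], [0.472, 0.396], [0.367, 0.316], [0.317, 0.384]] L [0.085 0.132 0.084]
top 0.006 [219. 232.] [[0.474, 0.283], [0.519, 0.195], [0.462, 0.165], [0.417, 0.253]] L [0.1   0.064 0.099]
top 0.07 [219. 232.] [[0.468, 0.275], [0.511, 0.192], [0.458, 0.164], [0.415, 0.247]] L [0.094 0.06  0.093]
top 0.006 [399. 192.] [[0.61, 0.069], [0.662, -0.45], [0.506, -0.454], [0.456, 0.055]] L [0.521 0.157 0.511]
top 0.07 [399. 192.] [[0.597, 0.073], [0.646, -0.416], [0.499, -0.42], [0.451, 0.06]] L [0.492 0.148 0.483]
die top [214.5 313.1] [0.2858 0.2312] 364.5
die top [140.1 266.9] [0.3884 0.3996] 354.5
die top [216.  232.3] [0.4659 0.2293] 159.0
side 0.006 [322. 295.] [[0.476, 0.411], [0.353, 0.309], [0.312, 0.401], [0.43, 0.491]] L [0.161 0.101
[... 873 characters left out ...]
 0.454 0.16 ]
side 0.07 [269. 140.] [[0.666, -0.328], [0.479, -0.338], [0.465, 0.08], [0.612, 0.089]] L [0.187 0.418 0.147]
side 0.006 [277.  67.] [[0.638, -0.53], [0.681, -1.01], [0.496, -1.003], [0.486, -0.529]] L [0.481 0.185 0.475]
side 0.07 [277.  67.] [[0.624, -0.41], [0.663, -0.852], [0.493, -0.846], [0.484, -0.409]] L [0.443 0.171 0.437]
side 0.006 [130. 146.] [[2.324, -1.598], [0.732, -1.635], [0.534, 0.406], [1.13, 0.451]] L [1.592 2.05  0.597]
side 0.07 [130. 146.] [[2.176, -1.394], [0.71, -1.427], [0.528, 0.451], [1.076, 0.493]] L [1.466 1.888 0.55 ]
die side [325.4 291.5] [0.3871 0.3988] 268.5
die side [365.2 238.6] [0.285 0.231] 174.5
die side [292.2 235.1] [0.468  0.2322] 46.5
```

View pics/a.png

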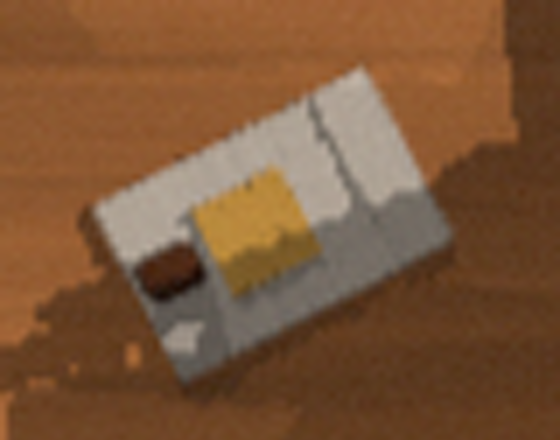

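View pics/b.png

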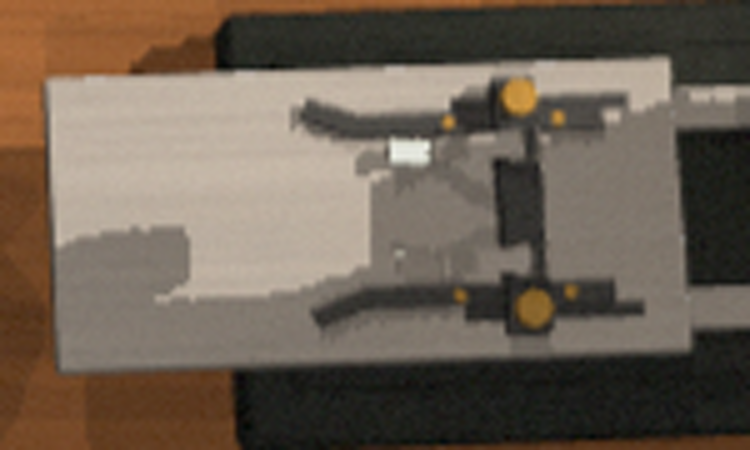

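The crop shows the small plate's corners, the groove line about 20 mm from its upper-right end, and the grip top at about (204,239). The bed crop shows front corners near (289,170) and (291.5,229), with the flared guides and clips from column 340 on.

```bash
python3 - <<'E'
from h import *
im=cv2.imread("pics/top0.png")[:,:,::-1].copy(); h=cv2.cvtColor(im,cv2.COLOR_RGB2HSV)
print('grip',ray("top",(204.0,238.2),.032).round(4))
# plate corners subpixel from crop
c=(np.array([(93,205),(362,65),(452,240),(182,385)])+.5)/7-.5+[180,200]
P=ray("top",c,.006);print(P.round(4)[:,:2].tolist(),P.mean(0).round(4)); d=(P[1]-P[0]+P[2]-P[3])/2;print('ang',np.degrees(np.arctan2(d[1],d[0])))
g=cv2.cvtColor(im,cv2.COLOR_RGB2GRAY).astype(float); s=h[:,:,1].astype(float)
def cross(a,i0,th):  # first crossing from above to below th going on
    for i in range(i0,i0+40):
        if i+1<len(a) and (a[i]-th)*(a[i+1]-th)<=0 and a[i]!=a[i+1]: return i+(a[i]-th)/(a[i]-a[i+1])
U=[];L=[];F=[]
for x in list(range(296,322,2))+list(range(332,412,2)):
    col=s[:,x] if x<326 else -g[:,x]
    # print transitions near edges
    th=75 if x<326 else -62
    u=cross(col,160,th); l=cross(col,222,th)
    if u:U.append((x,u))
    if l:L.append((x,l))
for y in range(178,226,3):
    f=cross(s[y],280,75)
    if f:F.append((f,y))
for nm,A in(('U',U),('L',L),('F',F)):
    Q=ray("top",A,.07)
    vx,vy,x0,y0=cv2.fitLine(Q[:,:2].astype(np.float32),cv2.DIST_HUBER,0,1e-3,1e-3).ravel()
    r=(Q[:,:2]-[x0,y0])@[-vy,vx]; print(nm,len(A),'ang',np.degrees(np.arctan2(vy,vx)).round(2),'pt',x0.round(4),y0.round(4),'res mm',(np.abs(r)*1e3).mean().round(2),(r*1e3).round(1)[::4])
E
```

```text
grip [[0.4511 0.2544 0.032 ]]
[[0.4743, 0.2827], [0.5202, 0.195], [0.4625, 0.1654], [0.4157, 0.2529]] [0.4681 0.224  0.006 ]
ang -62.12135738674709
U 53 ang -87.69 pt 0.6038 -0.091 res mm 0.41 [-0.6 -0.5 -0.7 -0.   0.1  0.8  0.6  0.  -0.1  0.4  0.  -0.6 -0.8 -0.1]
L 53 ang -88.29 pt 0.471 -0.0576 res mm 0.18 [ 0.2  0.3  0.3  0.2 -0.2 -0.2 -0.1 -0.3  0.1 -0.1 -0.3  0.1  0.2  0. ]
F 16 ang 1.87 pt 0.5363 0.0652 res mm 0.21 [-0.2 -0.4  0.  -0.2]
```

drive_tool:
  rows:
    - [[0,0,-0.098],[3.5,-3.67,-1.3],5.5]
    - [[0,0,-0.098],[3.5,-3.67,-1.3],5.5]
    - [[0,0,-0.098],[3.5,-3.67,-1.3],5.5]
    - [[0,0,-0.098],[3.5,-3.67,-1.3],5.5]
    - [[0,0,-0.098],[3.5,-3.67,-1.3],5.5]
    - [[0,0,-0.098],[3.5,-3.67,-1.3],5.5]
    - [[0,0,-0.098],[3.5,-3.67,-1.3],5.5]
    - [[0,0,-0.098],[3.5,-3.67,-1.3],5.5]
  force: 60

```text
clock: 1.1
position: [0.4517, 0.2541, 0.1377]
ee_rot: [-0.0, 0.518, 0.855, -0.0]
contact_force: [1.6, 1.2, -0.1]
width: 0.0552
gripper_force: 0.0
```

drive_tool:
  rows:
    - [[0,0,0],[0,0,0],5.5]
    - [[0,0,0],[0,0,0],5.5]

```text
clock: 1.35
position: [0.4504, 0.2555, 0.1381]
ee_rot: [-0.001, 0.517, 0.856, -0.0]
contact_force: [0.4, 0.6, -0.3]
width: 0.0548
gripper_force: 0.0
```

drive_tool:
  rows:
    - [[0,0,0],[0.09,0,-4],5.5]
    - [[0,0,0],[0,0,-4],5.5]
    - [[0,0,0],[0,0,-2.5],5.5]
    - [[0,0,0],[0,0,-1],5.5]
    - [[0,0,0],[0,0,0],5.5]
    - [[0,0,0],[0,0,0],5.5]

```text
clock: 2.1
position: [0.4525, 0.2562, 0.0245]
ee_rot: [0.001, 0.516, 0.856, 0.001]
contact_force: [-0.7, 0.2, -0.5]
width: 0.055
gripper_force: 0.0
```

drive_tool:
  rows:
    - [[0,0,0],[-0.05,0,-0.25],5.5]
    - [[0,0,0],[0,0,0],3]
    - [[0,0,0],[0,0,0],1]
    - [[0,0,0],[0,0,0],1]
    - [[0,0,0],[0,0,0],1]
    - [[0,0,0],[0,0,0],1]
  force: 60

```text
clock: 2.85
position: [0.4516, 0.2555, 0.0212]
ee_rot: [0.0, 0.517, 0.856, 0.0]
contact_force: [-1.6, -0.8, 5.8]
width: 0.0127
gripper_force: 60.1
```

```bash
python3 - <<'E'
from h import *
a=eyes.get_image("side")[:,:,::-1]
cv2.imwrite("pics/g.png",cv2.resize(a[150:300,220:370],None,fx=4,fy=4,interpolation=cv2.INTER_CUBIC))
s=manip.get_state();print(s["position"],s["width"],s["gripper_force"],s["contact_force"],s["moment"])
E
```

```text
[0.45160481 0.25548275 0.02121337] 0.012781623364013894 60.139508843421936 [ 0.3998651  -1.00981578  4.78634018] [-0.14910872  0.10672349  0.00022946]
```

View pics/g.png

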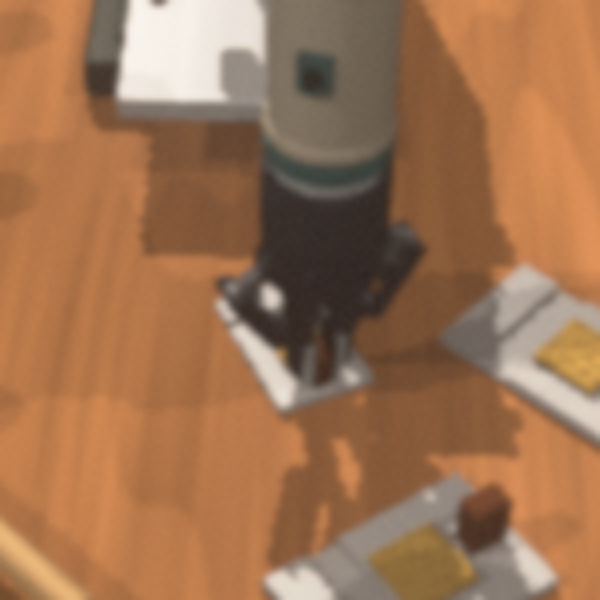

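The grip is held between the pads: 12.7 mm opening, 60 N, and the plate is still flat. Next I lift it and carry it over to the bed.

drive_tool:
  rows:
    - [[0,0,0],[0,0,1],1]
    - [[0,0,0],[0,0,3],1]
    - [[0,0,0],[0,0,4],1]
    - [[0,0,0],[0,0,4],1]
    - [[0,0,0],[0,0,0],1]
    - [[0,0,0],[0,0,0],1]
  force: 80

```text
clock: 3.65
position: [0.4502, 0.255, 0.1399]
ee_rot: [-0.001, 0.517, 0.856, -0.001]
contact_force: [-0.3, -0.6, -3.5]
width: 0.0125
gripper_force: 78.6
```

drive_tool:
  rows:
    - [[0,0,-0.075],[1.36,-3.41,0],1]
    - [[0,0,-0.075],[1.36,-3.41,0],1]
    - [[0,0,-0.075],[1.36,-3.41,0],1]
    - [[0,0,-0.075],[1.36,-3.41,0],1]
    - [[0,0,-0.075],[1.36,-3.41,0],1]
    - [[0,0,-0.075],[1.36,-3.41,0],1]
    - [[0,0,0],[0,0,0],1]
    - [[0,0,0],[0,0,0],1]

```text
clock: 4.65
position: [0.5315, 0.0511, 0.1391]
ee_rot: [-0.002, 0.695, 0.719, -0.001]
contact_force: [-0.2, -0.2, -3.4]
width: 0.0123
gripper_force: 78.4
```

```bash
python3 - <<'E'
from h import *
for n,(r,c) in dict(top=((140,260),(240,400)),side=((90,220),(200,350))).items():
    a=eyes.get_image(n)[:,:,::-1]; cv2.imwrite(f"pics/{n}1.png",a)
t=cv2.imread("pics/top1.png");s=cv2.imread("pics/side1.png")
A=cv2.resize(t[140:260,240:400],(640,480),interpolation=cv2.INTER_CUBIC)
B=cv2.resize(s[100:250,200:360],(512,480),interpolation=cv2.INTER_CUBIC)
cv2.imwrite("pics/l.png",cv2.resize(np.hstack([A,B]),(800,333)))
s=manip.get_state();print(s["position"],s["ee_rot"],s["width"],s["contact_force"],s["moment"])
E
```

```text
[0.53176777 0.05171136 0.13984778] [-1.08554922e-03  6.94236397e-01  7.19745939e-01 -6.55726210e-04] 0.012120961514083253 [ 0.08824642 -0.39251547 -2.44624123] [ 0.02676019 -0.02410704 -0.02773088]
```

View pics/l.png

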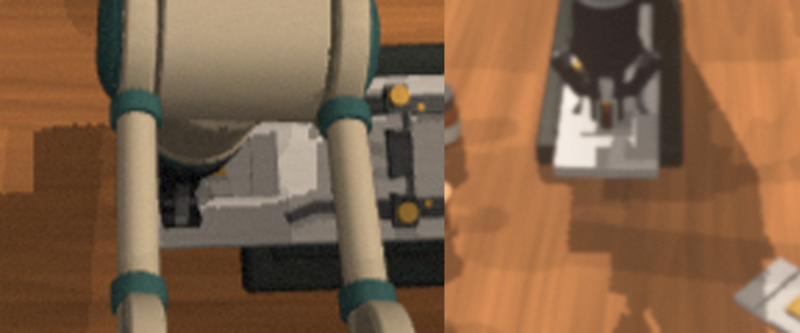

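The plate hovers over the front of the bed, seen in the left crop at about (250,170) and mostly hidden by the arm. The moment is small, so it is about level. I lower it now.

drive_tool:
  rows:
    - [[0,0,0],[0.1,0,-2],1]
    - [[0,0,0],[0,0,-2],1]
    - [[0,0,0],[0,0,-0.4],1]
    - [[0,0,0],[0,0,0],1]

```text
clock: 5.25
position: [0.5338, 0.0514, 0.0969]
ee_rot: [-0.0, 0.694, 0.72, -0.0]
contact_force: [0.7, 0.4, -1.9]
width: 0.0127
gripper_force: 78.3
```

drive_tool:
  rows:
    - [[0,0,0],[0,0,-0.1],1]
    - [[0,0,0],[0,0,-0.1],1]
    - [[0,0,0],[0,0,0],1]

```text
clock: 5.62
position: [0.5341, 0.0508, 0.0951]
ee_rot: [0.0, 0.695, 0.719, 0.0]
contact_force: [-0.1, 0.7, -2.6]
width: 0.0124
gripper_force: 78.3
```

drive_tool:
  rows:
    - [[0,0,0],[0,0,-0.1],1]
    - [[0,0,0],[0,0,0],1]
    - [[0,0,0],[0,0,0],1]

```text
clock: 6.0
position: [0.5339, 0.0508, 0.0938]
ee_rot: [0.0, 0.695, 0.719, 0.0]
contact_force: [0.7, 0.1, -1.8]
width: 0.0121
gripper_force: 78.3
```

drive_tool:
  rows:
    - [[0,0,0],[0,0,-0.1],1]
    - [[0,0,0],[0,0,0],1]
    - [[0,0,0],[0,0,0],1]

```text
clock: 6.38
position: [0.5339, 0.0508, 0.0928]
ee_rot: [0.0, 0.695, 0.719, 0.0]
contact_force: [0.9, 0.1, -3.4]
width: 0.0123
gripper_force: 78.3
```

drive_tool:
  rows:
    - [[0,0,0],[0,0,-0.1],1]
    - [[0,0,0],[0,0,0],1]
    - [[0,0,0],[0,0,0],1]

```text
clock: 6.75
position: [0.5339, 0.0508, 0.0918]
ee_rot: [0.0, 0.695, 0.719, 0.0]
contact_force: [-1.3, 0.8, -1.4]
width: 0.0126
gripper_force: 78.3
```

drive_tool:
  rows:
    - [[0,0,0],[0,0,-0.05],1]
    - [[0,0,0],[0,0,0],1]
    - [[0,0,0],[0,0,0],1]

```text
clock: 7.12
position: [0.534, 0.0508, 0.0914]
ee_rot: [0.0, 0.695, 0.719, 0.0]
contact_force: [0.1, 0.3, -2.9]
width: 0.0123
gripper_force: 78.4
```

drive_tool:
  rows:
    - [[0,0,0],[0,0,-0.05],1]
    - [[0,0,0],[0,0,0],1]
    - [[0,0,0],[0,0,0],1]

```text
clock: 7.5
position: [0.5342, 0.0508, 0.0913]
ee_rot: [0.0, 0.695, 0.719, 0.0]
contact_force: [-0.4, 0.1, 4.2]
width: 0.0126
gripper_force: 79.2
```

drive_tool:
  rows:
    - [[0,0,0],[0,0,-0.05],1]
    - [[0,0,0],[0,0,0],1]
    - [[0,0,0],[0,0,0],1]

```text
clock: 7.88
position: [0.5344, 0.0508, 0.0913]
ee_rot: [0.001, 0.695, 0.719, 0.001]
contact_force: [-1.5, -0.7, 5.4]
width: 0.0124
gripper_force: 79.7
```

drive_tool:
  rows:
    - [[0,0,0],[0,0,-0.05],1]
    - [[0,0,0],[0,0,0],1]
    - [[0,0,0],[0,0,0],1]

```text
clock: 8.25
position: [0.5347, 0.0508, 0.0913]
ee_rot: [0.001, 0.695, 0.719, 0.001]
contact_force: [-1.8, -0.6, 9.2]
width: 0.0121
gripper_force: 80.1
```

drive_tool:
  rows:
    - [[0,0,0],[0,0,0.1],1]
    - [[0,0,0],[0,0,0],2.5]
    - [[0,0,0],[-0.05,0,0.1],2.5]
    - [[0,0,0],[0,0,0],1]
    - [[0,0,0],[0,0,0],1]
    - [[0,0,0],[0,0,0],1]
    - [[0,0,0],[0,0,0],1]
  force: 50

```text
clock: 9.12
position: [0.5336, 0.0508, 0.0918]
ee_rot: [0.0, 0.695, 0.719, 0.0]
contact_force: [1.3, 1.2, 0.3]
width: 0.0132
gripper_force: 50.9
```

```bash
python3 - <<'E'
from h import *
a=eyes.get_image("top")[:,:,::-1];b=eyes.get_image("side")[:,:,::-1]
A=cv2.resize(a[160:240,280:400],(720,480),interpolation=cv2.INTER_CUBIC)
B=cv2.resize(b[100:190,230:320],(480,480),interpolation=cv2.INTER_CUBIC)
cv2.imwrite("pics/m.png",cv2.resize(np.hstack([A,B]),(800,320)))
s=manip.get_state();print(s["position"],s["ee_rot"],s["width"],s["contact_force"],s["moment"])
# expected edges of plate in top px, centre 50mm in
bf=np.array([.5327,.065]);t=np.radians(-88.1);u=np.array([np.cos(t),np.sin(t)]);v=np.array([-u[1],u[0]])
for z in(.07,):
  for q in((0,0),(.134,.0335),(.134,-.0335),(.112,.041),(.112,-.041),(.208,0)):
    p=bf+q[0]*u+q[1]*v; print(q,p.round(4),proj("top",[*p,z]).round(1),proj("top",[*p,z+.005]).round(1))
E
```

```text
[0.53357121 0.05084435 0.09185232] [1.31955183e-04 6.94630595e-01 7.19366597e-01 1.36810540e-04] 0.012849676761252309 [ 0.55340874 -0.57575389  0.62652345] [-0.00642583 -0.05222118  0.0550376 ]
(0, 0) [0.5327 0.065 ] [[289.7 199.4]] [[289.9 199. ]]
(0.134, 0.0335) [ 0.5706 -0.0678] [[350.  182.1]] [[350.4 181.7]]
(0.134, -0.0335) [ 0.5037 -0.07  ] [[351.9 212.5]] [[352.4 212.2]]
(0.112, 0.041) [ 0.5774 -0.0456] [[339.8 179.1]] [[340.2 178.7]]
(0.112, -0.041) [ 0.4954 -0.0483] [[342.  216.2]] [[342.4 216. ]]
(0.208, 0) [ 0.5396 -0.1429] [[384.6 196. ]] [[385.3 195.7]]
```

View pics/m.png

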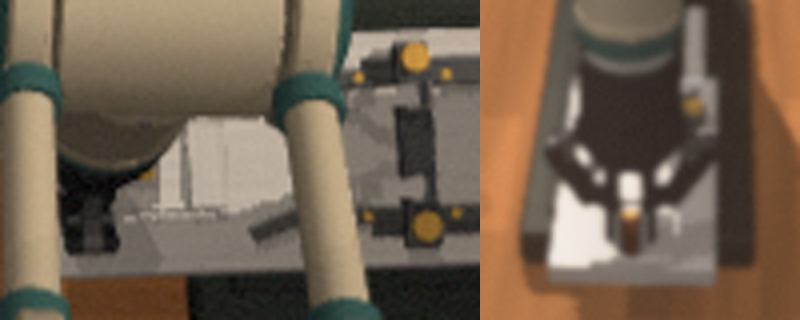

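The plate lies square on the bed. Its right edge in the top view is at row ≈213, as predicted, and the guides match their predicted pixels. Now I slide it in.

drive_tool:
  rows:
    - [[0,0,0],[0.01,-0.4,0],1]
    - [[0,0,0],[0.01,-0.5,0],1]
    - [[0,0,0],[0.02,-0.5,0],1]
    - [[0,0,0],[0.02,-0.5,0],1]
    - [[0,0,0],[0.02,-0.5,0],1]
    - [[0,0,0],[0.01,-0.4,0],1]
    - [[0,0,0],[0,0,0],1]

```text
clock: 10.1
position: [0.5344, 0.0222, 0.0918]
ee_rot: [0.0, 0.695, 0.719, -0.0]
contact_force: [-0.8, -0.2, 1.4]
width: 0.0132
gripper_force: 50.9
```

drive_tool:
  rows:
    - [[0,0,0],[0.01,-0.2,0],1]
    - [[0,0,0],[0,-0.2,0],1]
    - [[0,0,0],[0.01,-0.2,0],1]
    - [[0,0,0],[0,-0.2,0],1]
    - [[0,0,0],[0,0,0],1]

```text
clock: 10.72
position: [0.5345, 0.0145, 0.0919]
ee_rot: [0.0, 0.695, 0.719, -0.0]
contact_force: [0.1, -0.9, 2.1]
width: 0.013
gripper_force: 50.9
```

drive_tool:
  rows:
    - [[0,0,0],[0.01,-0.15,0],1]
    - [[0,0,0],[0,-0.15,0],1]
    - [[0,0,0],[0.01,-0.15,0],1]
    - [[0,0,0],[0,0,0],1]

```text
clock: 11.22
position: [0.5347, 0.0101, 0.0918]
ee_rot: [0.0, 0.695, 0.719, -0.0]
contact_force: [-0.3, -0.1, 2.0]
width: 0.0127
gripper_force: 51.0
```

drive_tool:
  rows:
    - [[0,0,0],[0.01,-0.15,0],1]
    - [[0,0,0],[0,-0.15,0],1]
    - [[0,0,0],[0.01,-0.15,0],1]
    - [[0,0,0],[0,0,0],1]

```text
clock: 11.72
position: [0.5349, 0.0056, 0.0918]
ee_rot: [0.0, 0.695, 0.719, -0.0]
contact_force: [-0.9, -0.2, 2.7]
width: 0.0128
gripper_force: 51.1
```

drive_tool:
  rows:
    - [[0,0,0],[0.01,-0.15,0],1]
    - [[0,0,0],[0,-0.1,0],1]
    - [[0,0,0],[0.0,0,0],1]

```text
clock: 12.1
position: [0.535, 0.0032, 0.0918]
ee_rot: [0.0, 0.695, 0.719, -0.0]
contact_force: [-0.4, 0.6, 2.7]
width: 0.0131
gripper_force: 51.1
```

drive_tool:
  rows:
    - [[0,0,0],[0.01,-0.15,0],1]
    - [[0,0,0],[0,-0.1,0],1]
    - [[0,0,0],[0.0,0,0],1]

```text
clock: 12.48
position: [0.5351, 0.0007, 0.0918]
ee_rot: [0.0, 0.695, 0.719, -0.0]
contact_force: [-1.2, 0.6, 3.3]
width: 0.013
gripper_force: 51.1
```

drive_tool:
  rows:
    - [[0,0,0],[0.01,-0.1,0.02],1]
    - [[0,0,0],[0,-0.1,0],1]
    - [[0,0,0],[0.0,0,0],1]

```text
clock: 12.85
position: [0.5351, -0.0014, 0.0918]
ee_rot: [0.0, 0.695, 0.719, -0.0]
contact_force: [-0.8, -0.2, -0.1]
width: 0.0125
gripper_force: 50.9
```

drive_tool:
  rows:
    - [[0,0,0],[0.01,-0.1,0],1]
    - [[0,0,0],[0,-0.1,0],1]
    - [[0,0,0],[0.0,0,0],1]

```text
clock: 13.22
position: [0.5352, -0.0033, 0.0918]
ee_rot: [-0.0, 0.695, 0.719, -0.0]
contact_force: [-0.6, 0.5, -0.1]
width: 0.0129
gripper_force: 50.7
```

drive_tool:
  rows:
    - [[0,0,0],[0.01,-0.1,0],1]
    - [[0,0,0],[0,-0.1,0],1]
    - [[0,0,0],[0.0,0,0],1]

```text
clock: 13.6
position: [0.5353, -0.0053, 0.0918]
ee_rot: [-0.0, 0.695, 0.719, -0.0]
contact_force: [-1.1, -0.5, -1.3]
width: 0.0132
gripper_force: 50.6
```

drive_tool:
  rows:
    - [[0,0,0],[0.01,-0.1,0],1]
    - [[0,0,0],[0,-0.1,0],1]
    - [[0,0,0],[0.0,0,0],1]

```text
clock: 13.98
position: [0.5354, -0.0073, 0.0919]
ee_rot: [-0.0, 0.695, 0.719, -0.0]
contact_force: [-0.9, -1.3, -1.7]
width: 0.0129
gripper_force: 50.4
```

drive_tool:
  rows:
    - [[0,0,0],[0.01,-0.1,-0.02],1]
    - [[0,0,0],[0,-0.1,0],1]
    - [[0,0,0],[0.0,0,0],1]

```text
clock: 14.35
position: [0.5355, -0.0089, 0.0918]
ee_rot: [-0.0, 0.695, 0.719, 0.0]
contact_force: [-2.0, 2.0, -0.9]
width: 0.013
gripper_force: 50.6
```

drive_tool:
  rows:
    - [[0,0,0],[0.01,-0.1,0],1]
    - [[0,0,0],[0,-0.1,0],1]
    - [[0,0,0],[0.0,0,0],1]

```text
clock: 14.72
position: [0.5356, -0.0111, 0.0919]
ee_rot: [-0.0, 0.695, 0.719, -0.0]
contact_force: [-2.3, 3.4, -0.5]
width: 0.0131
gripper_force: 50.7
```

drive_tool:
  rows:
    - [[0,0,0],[0.01,-0.1,0],1]
    - [[0,0,0],[0,-0.1,0],1]
    - [[0,0,0],[0.0,0,0],1]

```text
clock: 15.1
position: [0.5357, -0.0132, 0.0918]
ee_rot: [-0.0, 0.695, 0.719, -0.0]
contact_force: [-2.8, 3.3, -0.0]
width: 0.013
gripper_force: 50.8
```

drive_tool:
  rows:
    - [[0,0,0],[0.01,-0.1,0],1]
    - [[0,0,0],[0,-0.1,0],1]
    - [[0,0,0],[0.0,0,0],1]

```text
clock: 15.48
position: [0.5358, -0.015, 0.0919]
ee_rot: [-0.0, 0.695, 0.719, 0.0]
contact_force: [-2.3, 4.1, 0.6]
width: 0.0127
gripper_force: 50.9
```

drive_tool:
  rows:
    - [[0,0,0],[0,-0.1,0],1]
    - [[0,0,0],[0,-0.1,0],1]
    - [[0,0,0],[0.0,0,0],1]

```text
clock: 15.85
position: [0.5359, -0.0164, 0.0919]
ee_rot: [-0.0, 0.695, 0.719, 0.001]
contact_force: [-2.0, 5.6, 0.4]
width: 0.0129
gripper_force: 50.9
```

drive_tool:
  rows:
    - [[0,0,0],[0,-0.1,0],1]
    - [[0,0,0],[0,-0.1,0],1]
    - [[0,0,0],[0.0,0,0],1]

```text
clock: 16.23
position: [0.5359, -0.0171, 0.092]
ee_rot: [-0.001, 0.695, 0.719, 0.002]
contact_force: [-1.9, 10.2, 2.0]
width: 0.0131
gripper_force: 51.0
```

drive_tool:
  rows:
    - [[0,0,0],[0,-0.1,0],1]
    - [[0,0,0],[0,-0.1,0],1]
    - [[0,0,0],[0.0,0,0],1]

```text
clock: 16.6
position: [0.5359, -0.0212, 0.0919]
ee_rot: [0.0, 0.694, 0.72, -0.0]
contact_force: [-2.6, 3.0, 1.3]
width: 0.0129
gripper_force: 50.8
```

drive_tool:
  rows:
    - [[0,0,0],[0,-0.1,0],1]
    - [[0,0,0],[0,-0.1,0],1]
    - [[0,0,0],[0.0,0,0],1]

```text
clock: 16.98
position: [0.5361, -0.0236, 0.0918]
ee_rot: [0.0, 0.695, 0.719, -0.0]
contact_force: [-2.4, 2.8, 1.6]
width: 0.0132
gripper_force: 50.8
```

drive_tool:
  rows:
    - [[0,0,0],[-0.01,-0.1,0],1]
    - [[0,0,0],[0,-0.1,0],1]
    - [[0,0,0],[0,-0.1,0],1]
    - [[0,0,0],[0.0,0,0],1]

```text
clock: 17.48
position: [0.536, -0.0265, 0.0919]
ee_rot: [0.0, 0.695, 0.719, 0.0]
contact_force: [-0.7, 2.3, -0.4]
width: 0.013
gripper_force: 50.8
```

drive_tool:
  rows:
    - [[0,0,0],[0,-0.1,0],1]
    - [[0,0,0],[0,-0.1,0],1]
    - [[0,0,0],[0,-0.1,0],1]
    - [[0,0,0],[0.0,0,0],1]

```text
clock: 17.98
position: [0.536, -0.0294, 0.0918]
ee_rot: [0.0, 0.695, 0.719, 0.0]
contact_force: [-0.5, 2.8, -0.4]
width: 0.0127
gripper_force: 50.7
```

drive_tool:
  rows:
    - [[0,0,0],[0,-0.1,0],1]
    - [[0,0,0],[0,-0.1,0],1]
    - [[0,0,0],[0,-0.1,0],1]
    - [[0,0,0],[0.0,0,0],1]

```text
clock: 18.48
position: [0.536, -0.0324, 0.0919]
ee_rot: [0.0, 0.695, 0.719, 0.0]
contact_force: [0.1, 2.0, -0.4]
width: 0.0126
gripper_force: 50.6
```

drive_tool:
  rows:
    - [[0,0,0],[0,-0.1,0],1]
    - [[0,0,0],[0,-0.1,0],1]
    - [[0,0,0],[0.0,0,0],1]

```text
clock: 18.85
position: [0.536, -0.0344, 0.0919]
ee_rot: [0.0, 0.695, 0.719, 0.0]
contact_force: [0.1, 1.7, -0.6]
width: 0.0129
gripper_force: 50.6
```

drive_tool:
  rows:
    - [[0,0,0],[0,-0.05,0],1]
    - [[0,0,0],[0,-0.05,0],1]
    - [[0,0,0],[0.0,-0.05,0],1]
    - [[0,0,0],[0.0,0,0],1]

```text
clock: 19.35
position: [0.5358, -0.0358, 0.0918]
ee_rot: [0.0, 0.695, 0.719, -0.0]
contact_force: [1.1, 2.4, -0.7]
width: 0.0128
gripper_force: 50.6
```

drive_tool:
  rows:
    - [[0,0,0],[0,-0.05,0],1]
    - [[0,0,0],[0,-0.05,0],1]
    - [[0,0,0],[0.0,-0.05,0],1]
    - [[0,0,0],[0.0,0,0],1]

```text
clock: 19.85
position: [0.5358, -0.0373, 0.0918]
ee_rot: [0.0, 0.695, 0.719, -0.0]
contact_force: [0.5, 2.7, 0.6]
width: 0.0131
gripper_force: 50.7
```

drive_tool:
  rows:
    - [[0,0,0],[0,-0.05,0],1]
    - [[0,0,0],[0,-0.05,0],1]
    - [[0,0,0],[0.0,0,0],1]

```text
clock: 20.23
position: [0.5358, -0.0386, 0.0919]
ee_rot: [0.0, 0.695, 0.719, -0.0]
contact_force: [0.4, 1.1, 0.4]
width: 0.0126
gripper_force: 50.7
```

drive_tool:
  rows:
    - [[0,0,0],[0,-0.05,0],1]
    - [[0,0,0],[0,-0.05,0],1]
    - [[0,0,0],[0.0,0,0],1]

```text
clock: 20.6
position: [0.536, -0.04, 0.0919]
ee_rot: [0.001, 0.694, 0.72, -0.0]
contact_force: [0.2, -1.6, -1.0]
width: 0.0126
gripper_force: 50.7
```

drive_tool:
  rows:
    - [[0,0,0],[0,-0.05,0],1]
    - [[0,0,0],[0.0,0,0],1]

```text
clock: 20.85
position: [0.536, -0.0403, 0.0919]
ee_rot: [0.001, 0.695, 0.719, -0.0]
contact_force: [-0.1, -3.6, -0.8]
width: 0.0125
gripper_force: 50.6
```

drive_tool:
  rows:
    - [[0,0,0],[0,-0.05,0],1]
    - [[0,0,0],[0.0,0,0],1]

```text
clock: 21.1
position: [0.536, -0.0404, 0.0919]
ee_rot: [0.0, 0.695, 0.719, -0.0]
contact_force: [0.1, -3.3, -0.8]
width: 0.0128
gripper_force: 50.6
```

drive_tool:
  rows:
    - [[0,0,0],[0,-0.05,0],1]
    - [[0,0,0],[0.0,0,0],1]

```text
clock: 21.35
position: [0.5359, -0.0409, 0.0919]
ee_rot: [0.0, 0.695, 0.719, -0.0]
contact_force: [-0.3, -3.7, 0.3]
width: 0.0127
gripper_force: 50.6
```

drive_tool:
  rows:
    - [[0,0,0],[0,-0.05,0],1]
    - [[0,0,0],[0.0,0,0],1]

```text
clock: 21.6
position: [0.5359, -0.0417, 0.0919]
ee_rot: [0.0, 0.694, 0.719, -0.0]
contact_force: [-0.1, -4.8, -0.9]
width: 0.0129
gripper_force: 50.6
```

drive_tool:
  rows:
    - [[0,0,0],[0,-0.05,0],1]
    - [[0,0,0],[0.0,0,0],1]

```text
clock: 21.85
position: [0.5359, -0.042, 0.0919]
ee_rot: [0.0, 0.695, 0.719, -0.0]
contact_force: [1.0, -5.8, -1.1]
width: 0.0132
gripper_force: 50.6
```

drive_tool:
  rows:
    - [[0,0,0],[0,-0.05,0],1]
    - [[0,0,0],[0.0,0,0],1]

```text
clock: 22.1
position: [0.5359, -0.042, 0.0919]
ee_rot: [0.0, 0.695, 0.719, 0.0]
contact_force: [-0.1, -4.1, -1.1]
width: 0.0131
gripper_force: 50.6
```

drive_tool:
  rows:
    - [[0,0,0],[0,-0.05,0],1]
    - [[0,0,0],[0.0,0,0],1]

```text
clock: 22.35
position: [0.5359, -0.0423, 0.0918]
ee_rot: [-0.0, 0.695, 0.719, 0.0]
contact_force: [0.9, -1.8, -0.4]
width: 0.0128
gripper_force: 50.6
```

drive_tool:
  rows:
    - [[0,0,0],[0,-0.05,0],1]
    - [[0,0,0],[0.0,0,0],1]

```text
clock: 22.6
position: [0.5358, -0.0425, 0.0919]
ee_rot: [-0.0, 0.695, 0.719, 0.0]
contact_force: [0.3, 1.0, 0.1]
width: 0.0131
gripper_force: 50.7
```

drive_tool:
  rows:
    - [[0,0,0],[0,-0.05,0],1]
    - [[0,0,0],[0.0,0,0],1]

```text
clock: 22.85
position: [0.5356, -0.0431, 0.0919]
ee_rot: [-0.0, 0.695, 0.719, 0.0]
contact_force: [-0.3, 2.2, 0.8]
width: 0.0128
gripper_force: 50.8
```

drive_tool:
  rows:
    - [[0,0,0],[0,-0.05,0],1]
    - [[0,0,0],[0.0,0,0],1]

```text
clock: 23.1
position: [0.5356, -0.0438, 0.0918]
ee_rot: [-0.0, 0.695, 0.719, 0.0]
contact_force: [-0.5, 3.3, 1.5]
width: 0.0132
gripper_force: 50.8
```

drive_tool:
  rows:
    - [[0,0,0],[0,-0.05,0],1]
    - [[0,0,0],[0.0,0,0],1]

```text
clock: 23.35
position: [0.5357, -0.0439, 0.0918]
ee_rot: [-0.001, 0.695, 0.719, 0.001]
contact_force: [1.0, 4.0, 1.6]
width: 0.0131
gripper_force: 50.9
```

drive_tool:
  rows:
    - [[0,0,0],[0,-0.05,0],1]
    - [[0,0,0],[0.0,0,0],1]

```text
clock: 23.6
position: [0.5357, -0.0439, 0.0918]
ee_rot: [-0.001, 0.695, 0.719, 0.001]
contact_force: [0.2, 6.1, 1.0]
width: 0.0135
gripper_force: 50.9
```

drive_tool:
  rows:
    - [[0,0,0],[0,-0.05,0],1]
    - [[0,0,0],[0.0,0,0],1]

```text
clock: 23.85
position: [0.5358, -0.0439, 0.0918]
ee_rot: [-0.001, 0.695, 0.719, 0.001]
contact_force: [-0.6, 8.1, 2.1]
width: 0.013
gripper_force: 50.9
```

It stalled at y = −0.0439 with the force rising to 8 N, so the plate is against the gauge. I ease off, let go and lift.

drive_tool:
  rows:
    - [[0,0,0],[0,0.07,0],1]
    - [[0,0,0],[0,0,0],2.5]
    - [[0,0,0],[0,0,0],2.5]
    - [[0,0,0],[0,0,0.3],2.5]
    - [[0,0,0],[0,0,2],2.5]
    - [[0,0,0],[0,0,4],2.5]
    - [[0,0,0],[0,0,4],2.5]

```text
clock: 24.72
position: [0.5356, -0.0453, 0.1959]
ee_rot: [-0.0, 0.695, 0.719, -0.0]
contact_force: [0.0, 0.1, 0.1]
width: 0.0249
gripper_force: 0.0
```

drive_tool:
  rows:
    - [[0,0,0],[-1,5,3],2.5]
    - [[0,0,0],[-1,5,3],2.5]
    - [[0,0,0],[-1,6,0],2.5]
    - [[0,0,0],[-1,6,0],2.5]
    - [[0,0,0],[-1,6,0],2.5]
    - [[0,0,0],[-1,6,0],2.5]
    - [[0,0,0],[0,0,0],2.5]

```text
clock: 25.6
position: [0.4748, 0.2987, 0.2548]
ee_rot: [-0.0, 0.693, 0.721, 0.0]
contact_force: [-0.2, -0.9, -0.3]
width: 0.0248
gripper_force: 0.0
```

```bash
python3 - <<'E'
from h import *
a=eyes.get_image("top")[:,:,::-1];b=eyes.get_image("side")[:,:,::-1]
cv2.imwrite("pics/top2.png",a)
A=cv2.resize(a[155:245,280:430],(800,480),interpolation=cv2.INTER_CUBIC)
cv2.imwrite("pics/e.png",A);cv2.imwrite("pics/e2.png",cv2.resize(b[80:190,220:330],(600,600),interpolation=cv2.INTER_CUBIC))
bf=np.array([.5327,.065]);t=np.radians(-88.1);u=np.array([np.cos(t),np.sin(t)]);v=np.array([-u[1],u[0]])
im=a[:,:,::-1].copy();h=cv2.cvtColor(im,cv2.COLOR_RGB2HSV)
m=cv2.inRange(h,(15,100,90),(32,255,255)); m[:,:300]=0
for c in cv2.findContours(m,0,2)[0]:
  if cv2.contourArea(c)>20:
    M=cv2.moments(c);p=(M['m10']/M['m00'],M['m01']/M['m00']);q=ray("top",p,.08)[0,:2]-bf;print(np.round(p,1),(q@u).round(4),(q@v).round(4),cv2.contourArea(c))
E
```

```text
[386.5 216. ] 0.2061 -0.0449 30.0
[353.8 196.3] 0.1383 0.0004 202.5
[383.5 174. ] 0.2064 0.0473 33.5
[509.2 146.3] 0.4883 0.0995 147.0
```

View pics/e.png

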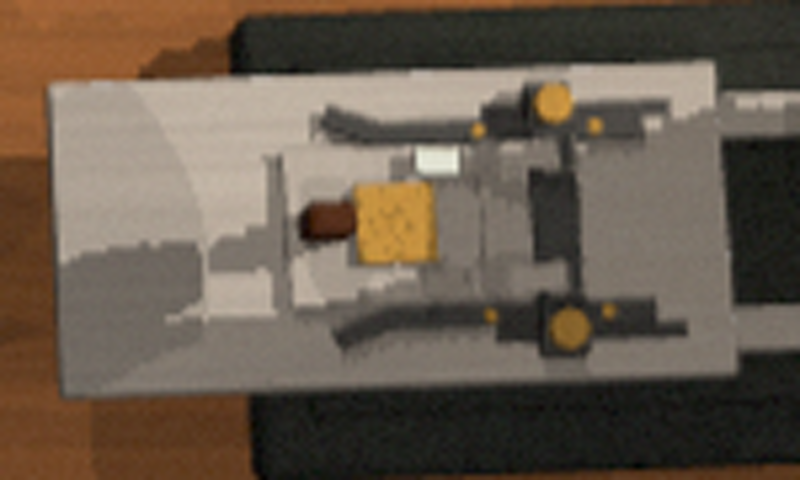

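View pics/e2.png

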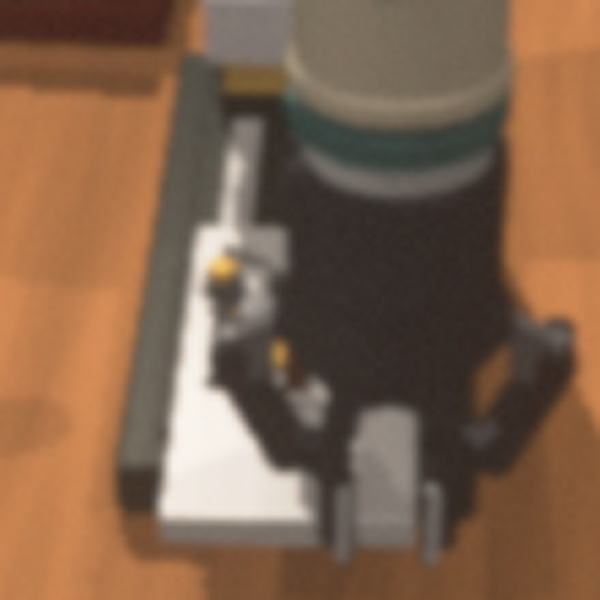

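The plate sits square against the gauge. Its trailing edge is at column 333, its front groove edge at 370 and the gauge face at about 379, so roughly 19–20 mm separates groove edge and face, which means no gap. Both clips lie evenly, and the gripper is clear in the side view.

```bash
python3 -c "
from rig import job
print(job.sign_off())"
```

```text
the job is handed in; nothing more can be done
None
```

I loaded the die plate against the back gauge and handed the job in at about 26 s. The push force eased and then stalled solid at 8 N, which fits both clips snapping into the groove; the hand-in returned no verdict, and I had no clip-angle reading to check.

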